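# Spin-check the index disc and brake it on its mark

### The job

Check that the index disc runs freely: with a fingertip against one of its upright pins, flick it counter-clockwise (seen from above) so that it spins by itself, hands off, for at least one full turn. Then brake it with a fingertip while it is still running, so that it stops with the pointer showing on the red field, and take the hand away. After its full turn the disc must come to rest nowhere but there (no stopping elsewhere and pushing it round), and the things lying around it are not to be moved.

Things in the scene. Friction and masses are not known exactly. Their poses are not given: they have to be found in the camera images.
- index_base: Fixed blue stand of the index disc; origin on the bench, straight below the disc's upright axis; z up. Round foot of 78 mm radius; on its -x side a bracket 22 mm wide reaches out to 126 mm from the axis and rises 48 mm high outside the disc; it carries a yellow pointer whose tip looks inwards at the disc's rim, 104 mm from the axis.
- disc_centre (a point): On the axis, level with the flat upper face of the aluminium disc (200 mm diameter, 12 mm thick), 44 mm above the bench. Hub cap of 16 mm radius, 8 mm high, in the middle. Four black pins stand 26 mm high on the face, 10 mm in diameter (round collar at the foot 16 mm wide, 3 mm high), 85 mm from the axis, 90 degrees apart. The face between hub and pins is flat and free.
- index_disc (a joint): Angle of the disc, rad, without stops; grows counter-clockwise from above and counts on over the turns. At 0 and every whole turn (2 pi n) the red field is exactly at the pointer. Starts between -2.6 and -0.9. In the stand's frame the red field lies in direction angle + pi, the pins in directions angle + pi/4, 3 pi/4, 5 pi/4, 7 pi/4.
- disc_rim (a point): Point of the disc's rim opposite the red field, level with the face, 98 mm from the axis; turns with the disc. The disc (0.6 kg, inertia 0.003 kg m2) runs free: untouched, it loses about 0.5 rad/s each second at 4 rad/s and about 0.17 rad/s each second at 1 rad/s. A fingertip pressed on the face stops it almost at once; the disc then sinks up to 5 mm on its spring (1 to 11 N).
- disc_mark (a point): Middle of the red field at the rim of the disc's upper face, 98 mm from the axis; it turns with the disc. The red field is 35 mm wide along the rim (10 degrees to either side of its middle) and 32 mm long inwards.
- pointer_spot (a point): Spot on the rim circle of the disc's upper face that the pointer shows, 98 mm from the axis on the stand's -x side; fixed to the stand.
- orange_block: Loose orange block 30x40x22 mm lying beside the stand; origin at the centre of its underside. To be left alone.
- steel_block: Loose ground steel block 20x45x20 mm beside the stand; origin at the centre of its underside. To be left alone.
- hex_key: Loose black hex key 28x78x5 mm lying beside the stand; origin under its middle. To be left alone.

How it is judged:
By the outcome, as a careful person would: the job done as asked, in the order asked, and still so for the second after the job is handed in, with the robot touching nothing.
It also fails if it takes over 64 s, if anything falls off the work surface, if the arm or the gripper's body presses on something with over 40 N, if the wrist force passes 120 N, or if a joint passes its speed limit or range.

### The arm

A 6-joint arm with a two-finger parallel gripper is mounted at the origin on a cart in front of the work surface, level with it; the furniture and walls round the work are solid. World frame = base frame: x ahead of the robot, y to its left, z up, the work surface at z = 0. Lengths are in m, angles in rad, forces in N, time in s.
With the tool pointing down it reaches from about 0.275 to 1 m from the base axis. Payload 8.4 kg.
Tool frame: the origin (TCP) lies at the very end of the fingers, on their centre line; the grasp point (between the pads) lies 19 mm behind it; z points along the fingers, y is the line along which they close (so a half turn about z gives the same grasp; the last joint's range is limited). The gripper opens to 85 mm and grips with 20 to 120 N. Pads are 22 mm wide; open, the fingers measure 114 mm over their backs; the gripper's body (76 mm by 85 mm) begins 54 mm behind the grasp point. The pads swing forward as they close: fully open they stand 13 mm farther back than shut.
Start: joints at [-1.253, 0.353, 1.633, -0, 1.155, -0.002], TCP at [0.196, -0.593, 0.231] pointing down, gripper open.
Joint ranges: [-2.63, 2.63], [-0.92, 2.1], [0.06, 2.66], [-1.3, 4.44], [0, 2.69], [-3.02, 3.02]. Speed limits (rad/s): [2.22, 2.22, 2.79, 3.14, 3.14, 3.14].

### API

Orientations are given as a 3x3 rotation matrix whose columns are the frame's x, y, z axes.
In Python, from workcell import ctrl, effector, get_obs, get_image, order gives the robot as it stands. Calls block until the motion is done:
- ctrl.movep(position, orientation): joint-space move of the TCP to a pose.
- ctrl.move_linear(position, frame=None, speed=0.15): straight line of the TCP; frame=None keeps the orientation; speed is the mean speed in m/s.
- ctrl.move_j(angles): joint-space move.
- effector.command_gripper(opening, grip_force=None): opening from 0.0 (shut) to 1.0 (fully open); grip_force is the grip in N (None keeps the last); returns when the fingers have stopped.
- ctrl.wait(seconds).
- ctrl.ik(position, orientation): joint angles nearest the present ones, or None.
- get_obs(): the state.
- get_image(name): name is "scene" or "top" or "wrist"; returns a dict with "frame" (480x640x3 uint8, blue, green, red), "depth" (480x640 float32, m along the optical axis (not along the pixel's ray), 0 where there is no reading), "mtx" (3x3 intrinsics, pixels), "extrinsics" (4x4, takes a point from camera to world coordinates). Camera axes: x right, y up, looking along -z (the intrinsics and any distortion apply to the point x, -y, -z); pixel columns grow to the right and rows downward; lengths in m; the calibration is good to about 2 mm. The wrist camera is an equidistant fisheye: a pixel r from the principal point sees the ray r / f radians off the axis. A picture is of the moment at which its call begins.
A pose or a line that the arm cannot do raises ctrl.IKError and nothing moves.
- order.job_done(): hands the job in; it is judged then, once.
The state is a dict: "clock": time; "joints": joint angles; "dq": joint speeds; "tau": joint torques, N m; "tool_pos": TCP position; "ee_rot": TCP orientation; "force": force on the tool from outside, world axes, zero at the start; "moment": the same for the moment, N m; "grip_width": opening from 0.0 (shut) to 1.0 (fully open); "finger_force": force on a finger pad.
Only numpy, scipy, OpenCV 4.12 (cv2) and the standard library are available. Lean on these libraries where they do the work, as an engineer would, in place of code of your own. Each camera call takes 0.05 s, during which the arm holds its last target. There are 200 camera calls.

## Working session

There is one attempt and no reset: what is moved stays moved. The work goes in short steps, each a Python script; the robot and the scene stay as the last script left them, time stands still between calls to the robot, and variables do not carry over. Pictures are saved under pics/ and viewed, at most 10 in all, crops included, and the job is handed in when it is done.

```bash
ls; mkdir -p pics; python3 - <<'E'
from workcell import *
import cv2,numpy as np
for n in("top","scene"):
    im=get_image(n); cv2.imwrite(f"pics/{n}0.png",im["frame"]); np.savez(f"{n}0.npz",**im); print(n,im["mtx"],im["extrinsics"])
o=get_obs();print(o["clock"],o["tool_pos"],o["force"])
E
```

```text
pics
top [[464.36354918   0.         312.5125004 ]
 [  0.         464.36354918 238.8659258 ]
 [  0.           0.           1.        ]] [[ 0.00232725  0.99045146 -0.13784228  0.54110875]
 [-0.99996343  0.00343926  0.00782961  0.0402756 ]
 [ 0.00822892  0.13781902  0.99042324  0.90731326]
 [ 0.          0.          0.          1.        ]]
scene [[487.36292482   0.         318.70420367]
 [  0.         487.36292482 236.7789987 ]
 [  0.           0.           1.        ]] [[ 8.80960233e-01  3.20834731e-01 -3.47813374e-01  3.41042411e-01]
 [-4.73189274e-01  5.98847758e-01 -6.46121717e-01 -5.09934135e-01]
 [ 9.88971687e-04  7.33789097e-01  6.79376614e-01  6.44425825e-01]
 [ 0.00000000e+00  0.00000000e+00  0.00000000e+00  1.00000000e+00]]
0.1 [ 0.19635005 -0.59288326  0.23061601] [-0.34924727 -0.78433344 -0.13045879]
```

View pics/top0.png

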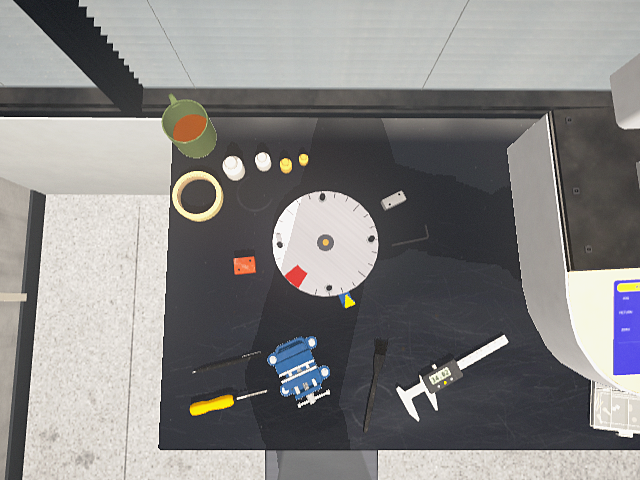

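View pics/scene0.png

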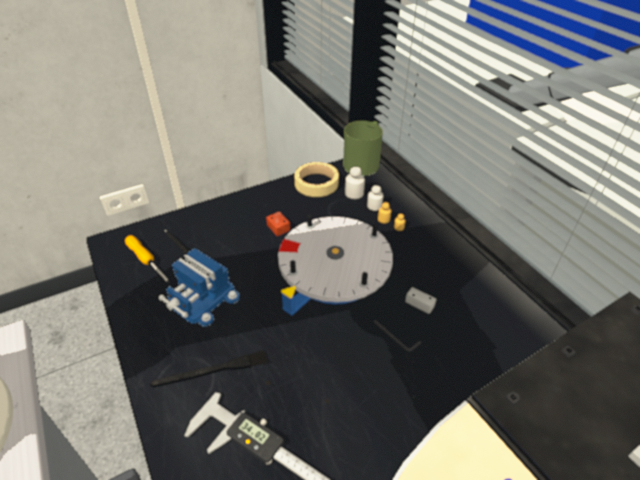

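```bash
cat > h.py <<'E'
import cv2,numpy as np
def rays(im,uv):
    K=im["mtx"];T=im["extrinsics"];uv=np.asarray(uv,float).reshape(-1,2)
    d=np.c_[(uv[:,0]-K[0,2])/K[0,0],-(uv[:,1]-K[1,2])/K[1,1],-np.ones(len(uv))]
    return T[:3,3],d@T[:3,:3].T
def plane(im,uv,z):
    o,d=rays(im,uv);return (o+d*((z-o[2])/d[:,2])[:,None])[:,:2]
def mask(im,lo,hi): return cv2.inRange(cv2.cvtColor(im["frame"],cv2.COLOR_BGR2HSV),lo,hi)
def pts(m): v,u=np.nonzero(m);return np.c_[u,v]+0.
def red(im):
    m=mask(im,(0,140,70),(6,255,255))|mask(im,(172,140,70),(180,255,255));return pts(m)
E
python3 - <<'E'
from h import *
for n in("top","scene"):
    im=dict(np.load(n+"0.npz"))
    P=im["frame"];
    m=mask(im,(0,0,95),(180,70,255))
    c0=(326,243) if n=="top" else (336,258)
    box=np.zeros_like(m);cv2.circle(box,c0,66,255,-1);m&=box
    m=cv2.morphologyEx(m,cv2.MORPH_OPEN,np.ones((3,3)))
    cs,_=cv2.findContours(m,cv2.RETR_EXTERNAL,cv2.CHAIN_APPROX_NONE);c=max(cs,key=cv2.contourArea)
    hull=cv2.convexHull(c)
    w=plane(im,hull,0.044)
    # robust circle fit
    from scipy.optimize import least_squares
    f=least_squares(lambda p:np.hypot(*(w-p[:2]).T)-p[2],[*w.mean(0),.1],loss="soft_l1",f_scale=.001)
    print(n,"circle",f.x,f.cost); C=f.x[:2]
    r=red(im);q=plane(im,r,.044);d=np.hypot(*(q-C).T);q=q[(d>.06)&(d<.102)];print("red",len(q),q.mean(0),np.degrees(np.arctan2(*(q.mean(0)-C)[::-1])))
    for z in(.044,.048):
        y=plane(im,pts(mask(im,(22,150,120),(34,255,255))),z);d=np.hypot(*(y-C).T);y=y[(d<.14)]
        d=np.hypot(*(y-C).T);print("yel",len(y),y.mean(0),np.degrees(np.arctan2(*(y.mean(0)-C)[::-1])),d.min(),d.max(), y[d.argmin()])
    hb=mask(im,(5,60,60),(20,255,255));hq=plane(im,pts(hb),.052);hq=hq[np.hypot(*(hq-C).T)<.03];print("hub",len(hq),hq.mean(0) if len(hq) else 0)
E
```

```text
top circle [0.65454152 0.01008135 0.0999087 ] 2.2680545330532035e-06
red 263 [0.59219712 0.06426303] 139.00705236705204
yel 80 [ 0.54691019 -0.03176419] -158.7546236204397 0.0029176934624018844 0.1263176367950568 [0.65162451 0.01001795]
yel 80 [ 0.54688331 -0.0314304 ] -158.9139409342398 0.0034299181196035962 0.1261859288720134 [0.65111246 0.01015814]
hub 17 [0.65501471 0.00941704]
scene circle [0.65148364 0.00756637 0.10314607] 4.810170914705324e-05
red 193 [0.58992391 0.06552774] 136.72445083129287
yel 108 [ 0.54417224 -0.02983904] -160.78303477869414 0.0998785182254577 0.12347276634190878 [ 0.55678342 -0.02417616]
yel 108 [ 0.542819   -0.03303741] -159.5112256179157 0.10230306014874602 0.12560369456110965 [ 0.55534617 -0.02741225]
hub 54 [0.65276684 0.00936952]
```

```bash
cat >> h.py <<'E'
C=np.array([.6543,.0098]);PTR=np.radians(-159.5)
def redang(im,minpx=120):
    q=plane(im,red(im),.044);d=np.hypot(*(q-C).T);q=q[(d>.06)&(d<.102)]
    if len(q)<minpx:return None,len(q)
    v=q.mean(0)-C;return np.arctan2(v[1],v[0]),len(q)
def rot(u):
    x=np.array([*u,0.]);z=np.array([0,0,-1.]);return np.c_[x,np.cross(z,x),z]
def pol(r,a):return C+r*np.array([np.cos(a),np.sin(a)])
E
python3 - <<'E'
from h import *
from workcell import *
im=dict(np.load("top0.npz"))
y=plane(im,pts(mask(im,(22,150,120),(34,255,255))),.048);d=np.hypot(*(y-C).T);y=y[(d<.14)&(d>.09)];print(np.degrees(np.arctan2(*(y.mean(0)-C)[::-1])))
b=plane(im,pts(mask(im,(100,120,50),(125,255,255))),.04);d=np.hypot(*(b-C).T);b=b[(d<.135)&(d>.09)];print("blue",len(b),np.degrees(np.arctan2(*(b.mean(0)-C)[::-1])))
phi=np.radians(139+315+30-360)
n=np.array([np.cos(phi),np.sin(phi)]);t=np.array([-n[1],n[0]]);s=np.radians(14);u=np.cos(s)*t+np.sin(s)*n
B=pol(.048,np.radians(160))
for sg in(1,-1):
    R=rot(sg*u)
    for p in(B,C+.078*n-.07*t,C+.11*n+.06*t):print(sg,ctrl.ik([*p,.06],R))
E
```

```text
-158.9938685657005
blue 82 -161.2052303813648
1 [ 4.05489135e-02  5.33375920e-01  1.78975591e+00 -4.44089210e-16
  8.18460819e-01 -1.87931326e+00]
1 [ 1.66072323e-01  6.17435600e-01  1.62822106e+00 -4.44089210e-16
  8.95935999e-01 -1.75378985e+00]
1 [ 1.20819159e-01  4.59112184e-01  1.92916110e+00 -4.44089210e-16
  7.53319374e-01 -1.79904302e+00]
-1 [ 4.05489135e-02  5.33375920e-01  1.78975591e+00 -4.44089210e-16
  8.18460819e-01  1.26227939e+00]
-1 [ 1.66072323e-01  6.17435600e-01  1.62822106e+00 -4.44089210e-16
  8.95935999e-01  1.38780280e+00]
-1 [ 1.20819159e-01  4.59112184e-01  1.92916110e+00 -4.44089210e-16
  7.53319374e-01  1.34254963e+00]
```

```bash
python3 - <<'E'
from h import *
from workcell import *
phi=np.radians(139+315+30-360)
n=np.array([np.cos(phi),np.sin(phi)]);t=np.array([-n[1],n[0]]);s=np.radians(14);u=np.cos(s)*t+np.sin(s)*n
np.savez("fl.npz",n=n,t=t,u=u)
R=rot(-u);B=pol(.048,np.radians(160))
print(get_obs()["clock"])
effector.command_gripper(0.0);print(get_obs()["clock"])
ctrl.movep([*B,.10],R);print(get_obs()["clock"])
ctrl.move_linear([*B,.056],speed=.1);o=get_obs();print(o["clock"],o["tool_pos"],o["force"])
for c in("top","scene","wrist"):cv2.imwrite(f"pics/{c}1.png",get_image(c)["frame"]) if c!="wrist" else None
f0=get_obs()["force"][2]
for z in np.arange(.049,.036,-.0015):
    ctrl.move_linear([*B,z],speed=.05);o=get_obs();print(round(z,4),o["clock"],o["tool_pos"][2],o["force"][2]-f0)
    if o["force"][2]-f0>2.5:break
a=get_obs()["clock"];ctrl.move_linear([*B,.056],speed=.1);print(get_obs()["clock"]-a)
for c in("top","scene"):print(c,redang(get_image(c)))
a,b=[cv2.imread(f"pics/{c}1.png") for c in("top","scene")]
cv2.imwrite("pics/both1.png",np.hstack([a[120:360,200:500],b[120:360,200:500]]))
E
```

```text
0.1
0.8667
3.5333
4.125 [0.60922718 0.02611793 0.05587645] [-0.15329272  0.71019414  0.1173267 ]
0.049 4.5167 0.04880548582258715 -0.4292915049932839
0.0475 4.7667 0.04746050746097966 -0.4313385144009384
0.046 5.0167 0.045914310736815164 -1.1228901865476164
0.0445 5.2667 0.044358419052291126 0.1704490426601344
0.043 5.5167 0.04319344283176409 1.9074949180048306
0.0415 5.7667 0.041723233229328735 4.968962490749764
0.29159999999999986
top (None, 46)
scene (np.float64(2.470926768037068), 192)
```

View pics/both1.png

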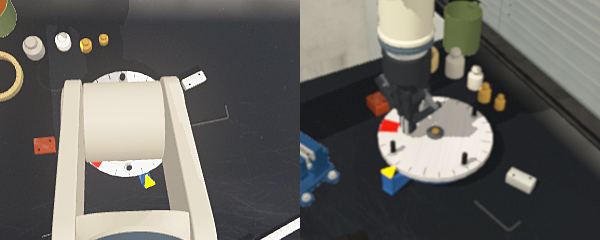

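```bash
python3 - <<'E'
from h import *
from workcell import *
import pickle
b=redang(dict(np.load("scene0.npz")))[0]-redang(dict(np.load("top0.npz")))[0];print("bias",np.degrees(b))
ctrl.move_linear([*pol(.048,np.radians(160)),.11],speed=.2)
a,k=redang(get_image("scene"));red0=a-b;print("red",np.degrees(red0),k)
phi=red0-np.pi/4+np.radians(30)
n=np.array([np.cos(phi),np.sin(phi)]);t=np.array([-n[1],n[0]]);s=np.radians(14);u=np.cos(s)*t+np.sin(s)*n
R=rot(-u)
S=C+.078*n-.070*t;E_=S+u*.135
ctrl.movep([*S,.11],R);ctrl.move_linear([*S,.054],speed=.15)
print(redang(get_image("scene")),get_obs()["clock"],get_obs()["force"])
c0=get_obs()["clock"];ctrl.move_linear([*E_,.054],speed=.15);o=get_obs();print("flick",o["clock"]-c0,o["tool_pos"],o["force"])
D=[]
def shot():
    c=get_obs()["clock"];im=get_image("scene");a,k=redang(im,100);D.append((c,a,k));return im
shot();ctrl.move_linear([*E_,.10],speed=.3)
for i in range(4):im=shot();ctrl.wait(.1)
for d in D:print(d)
pickle.dump((D,R),open("D.pkl","wb"));cv2.imwrite("pics/s2.png",im["frame"])
E
```

```text
bias 0.3687451778183257
red 143.7807231741776 192
(np.float64(2.557834311548774), 191) 7.6917 [0.70509576 0.03138604 0.02605517]
flick 1.0499999999999998 [0.53861999 0.05814082 0.05436969] [-0.37853611  0.65584749 -0.75733666]
(8.7417, np.float64(-1.262301503657611), 217)
(9.0917, np.float64(-0.2461573604486143), 199)
(9.2417, np.float64(0.17148715313968804), 191)
(9.3917, np.float64(0.5825239432293328), 178)
(9.5417, np.float64(0.9724065827793311), 176)
```

```bash
cat > brake.py <<'E'
from h import *
from workcell import *
import pickle
D,R=pickle.load(open("D.pkl","rb"))
TG=np.radians(-159.8+.4)+4*np.pi; LEAD=.10
B=pol(.048,np.radians(160))
def shot():
    c=get_obs()["clock"];a,k=redang(get_image("scene"),150);D.append((c,a,k))
def fit():
    d=[x for x in D if x[1] is not None and x[2]>=150]
    t=np.array([x[0] for x in d]);a=np.unwrap([x[1] for x in d])
    if len(t)>60:t,a=t[-60:],a[-60:]
    p=np.polyfit(t-t[-1],a,3 if t[-1]-t[0]>2 else 2);r=a-np.polyval(p,t-t[-1])
    x=np.linspace(0,6,6001);y=np.polyval(p,x);i=np.argmax(y>=TG)
    return t[-1],a[-1],p,np.std(r),(t[-1]+x[i] if y[i]>=TG else None),np.polyval(np.polyder(p),x[i])
ctrl.movep([*B,.10],R);shot()
ctrl.move_linear([*B,.050],speed=.15);shot()
while 1:
    ctrl.wait(.08);shot();t,a,p,s,ta,w=fit();now=get_obs()["clock"]
    if ta and ta-LEAD-now<.35 and TG-a<1.6:break
    if now>25:raise SystemExit("late")
print("arrive",ta,"now",now,"w",w,"res",s,"n",len(D),"last",a-TG,t)
ctrl.wait(max(0,ta-LEAD-now))
c=get_obs()["clock"];ctrl.move_linear([*B,.0405],speed=.2);o=get_obs();print("brake",c,o["clock"],o["force"],o["tool_pos"])
D0=len(D)
for i in range(3):shot();ctrl.wait(.05)
for d in D[D0:]:print(d[0],np.degrees(d[1]) if d[1] is not None else None,d[2],"target",-159.4)
pickle.dump((D,R),open("D.pkl","wb"));cv2.imwrite("pics/s3.png",get_image("scene")["frame"][150:340,230:450].repeat(3,0).repeat(3,1))
E
python3 brake.py
```

```text
arrive 14.2503 now 13.8833 w 1.2418564422790055 res 0.011296230390968259 n 31 last -0.5412604824929641 13.8333
brake 14.15 14.4 [-0.01902119  0.51925926  7.54554308] [0.61012721 0.02616528 0.04080491]
14.4 -159.4133129409899 223 target -159.4
14.5 -159.54505963456683 223 target -159.4
14.6 -159.5612945626092 222 target -159.4
```

View pics/s3.png

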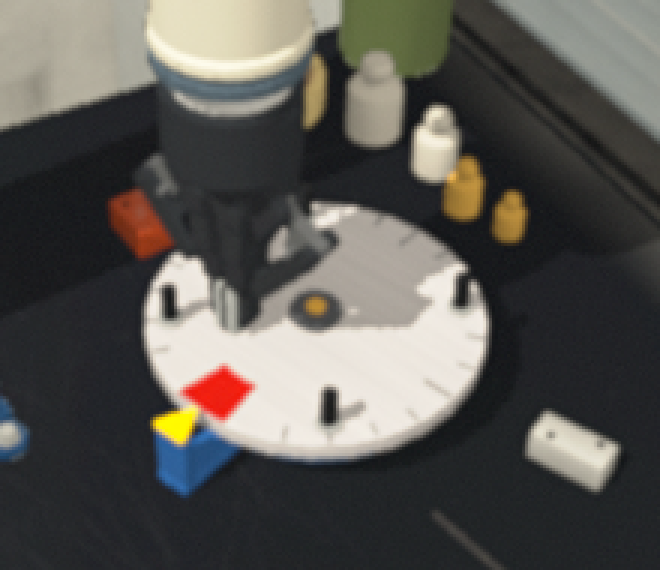

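```bash
python3 - <<'E'
from h import *
from workcell import *
def q(): o=get_obs();a,k=redang(get_image("scene"));print(round(o["clock"],2),np.degrees(a),k,o["tool_pos"],o["force"])
q();p=get_obs()["tool_pos"]
for z in(.0425,.0435,.0442,.0450,.047):
    ctrl.move_linear([p[0],p[1],z],speed=.01);q()
for i in range(3):ctrl.wait(.3);q()
E
```

```text
14.75 -159.55792274538723 222 [0.61013319 0.02621518 0.04114198] [ 0.10812838 -0.25392292  6.59981022]
15.18 -160.16038215038796 222 [0.61022521 0.02621704 0.04253445] [-1.0309228  -0.04521194  4.14854395]
15.47 -160.45866919032267 220 [0.61023014 0.02620702 0.04346618] [-0.05255313 -0.50154587  2.99881514]
15.78 -160.52815115934797 220 [0.60985943 0.02620689 0.04400032] [-0.30963753  0.54625942  1.63813614]
16.07 -160.48245669874478 222 [0.60993265 0.0262117  0.04488096] [ 0.71418711  0.72397253 -1.4282816 ]
16.48 -160.48911859040214 221 [0.6101835  0.02624967 0.04710627] [-0.06550984  0.86322756  0.30449876]
16.82 -160.48245669874478 222 [0.61012819 0.02623102 0.04697153] [ 0.09219592 -1.01895941 -0.08752518]
17.18 -160.48911859040214 221 [0.61013233 0.02620312 0.04698025] [ 0.72716935 -0.37861401 -0.10273115]
17.52 -160.48911859040214 221 [0.6101438  0.02623559 0.04701785] [-0.90513459  1.12058857  1.21893327]
```

At rest and centred on the red field (about 1° off). I'll withdraw, check with the top camera and hand in.

```bash
python3 - <<'E'
from h import *
from workcell import *
p=get_obs()["tool_pos"]
ctrl.move_linear([p[0],p[1],.2],speed=.15)
ctrl.move_j([-1.253,.353,1.633,0,1.155,0])
im=get_image("top");print(np.degrees(redang(im)[0]),np.degrees(redang(get_image("scene"))[0]),get_obs()["clock"])
cv2.imwrite("pics/top4.png",im["frame"])
f0=np.load("top0.npz")["frame"]
for n,(r0,r1,c0,c1) in dict(orange=(250,282,228,262),steel=(185,215,375,412),hex=(220,250,388,435)).items():
    print(n,cv2.absdiff(im["frame"],f0)[r0:r1,c0:c1].mean())
a=get_image("top");ctrl.wait(.5);print(np.degrees(redang(get_image("top"))[0]))
E
```

```text
-159.76965102834632 -160.48606794816394 21.475
orange 1.741421568627451
steel 1.724024024024024
hex 1.9319148936170212
-159.76965102834632
```

View pics/top4.png

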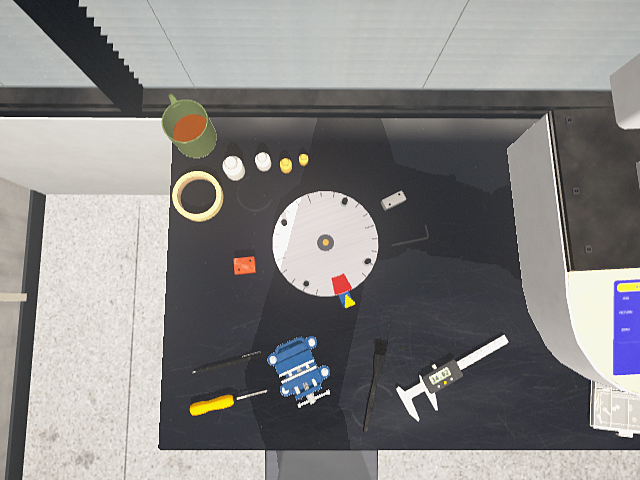

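The picture shows the red field at (342,285), directly at the yellow pointer at (347,300). The blocks and the hex key are where they started.

```bash
python3 -c "
from workcell import order
print(order.job_done())"
```

```text
the job is handed in; nothing more can be done
None
```

The disc was flicked counter-clockwise, ran by itself for more than one full turn, and was braked while still moving; it stopped with the pointer within about 1° of the red field's middle, the hand is away, the loose things are unmoved, and the job is handed in.

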